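# Sweep moulding offcuts into the bench tray

### The job

Clear the framing bench: sweep the three mitred moulding offcuts (gold, black and off-white) along the bench through the open side of the blue three-sided tray, until each lies well inside it, clear of the open edge. Only push them along the bench, never pick them up, and leave the corner sample, the tape roll and the screw jar where they are.

Things in the scene. Friction and masses are not known exactly. Their poses are not given: they have to be found in the camera images.
- tray: Fixed three-sided tray, blue walls 25 mm high, 6 thick, grey floor sheet under 1 mm with no step. Outside 232 (x) by 140 mm (y). Open to +y: mouth at y = 70, inside x -110 to 110, back wall inside at y = -64. Origin: centre of its footprint on the bench, z up. Its +y is within 0.2 rad of world +y. Offcuts start at tray y 120 to 330, x -70 to 70 mm.
- offcut_gold: Gold mitred moulding offcut, rigid, about 22 g, loose, lying flat. From above a trapezium 24 mm wide, long side 50, short side 26, one end square, the other at 45 degrees (+x); long side to +y. The 11 mm strip by the long side is 18 mm high, the rest 10. Origin under its centroid: corners within 33 mm of it, sides 10 mm or more. Starts in front of the tray.
- offcut_black: Black mitred moulding offcut, rigid, about 22 g, loose, lying flat. From above a trapezium 24 mm wide, long side 50, short side 26, one end square, the other at 45 degrees (+x); long side to +y. The 11 mm strip by the long side is 18 mm high, the rest 10. Origin under its centroid: corners within 33 mm of it, sides 10 mm or more. Starts in front of the tray.
- offcut_white: Off-white mitred moulding offcut, rigid, about 22 g, loose, lying flat. From above a trapezium 24 mm wide, long side 50, short side 26, one end square, the other at 45 degrees (+x); long side to +y. The 11 mm strip by the long side is 18 mm high, the rest 10. Origin under its centroid: corners within 33 mm of it, sides 10 mm or more. Starts in front of the tray.
- corner_sample: Bystander: dark wood chevron corner sample (two mitred arms at a right angle, 80 mm long outside, 24 mm wide, 18 mm high), loose. Origin on its underside on the line of symmetry, 35 mm inside the outer point, which looks to +x; all of it lies within 61 mm of the origin.
- tape_roll: Bystander: green ring-shaped tape roll lying flat, 72 mm outside diameter, 48 mm hole, 25 mm high, loose. Origin at the centre of its underside.
- screw_jar: Bystander: small clear jar with a red cap, 48 mm diameter, 55 mm high, standing upright, loose. Origin at the centre of its underside.

How it is judged:
By the outcome, as a careful person would: the job done as asked, in the order asked, and still so for the second after the job is handed in, with the robot touching nothing.
It also fails if it takes over 64 s, if anything falls off the work surface, if the arm or the gripper's body presses on something with over 40 N, if the wrist force passes 120 N, or if a joint passes its speed limit or range.

### The arm

A 6-joint arm with a two-finger parallel gripper is mounted at the origin on the work surface. World frame = base frame: x ahead of the robot, y to its left, z up, the work surface at z = 0. Lengths are in mm, angles in rad, forces in N, time in s.
With the tool pointing down it reaches from about 350 to 775 mm from the base axis. Payload 7.3 kg.
Tool frame: the origin (TCP) lies on the front face of the gripper's body, between the roots of the fingers; the fingertips stand 66 mm ahead of it and the grasp point (between the pads) lies 47 mm ahead of it (bot.tcp_to_grasp is the z of the grasp point in the tool frame, in mm); z points along the fingers, y is the direction in which the jaws open and shut (so a half turn about z gives the same grasp; the last joint's range is limited). The gripper opens to 92 mm and grips with 3 to 60 N. Pads are 19 mm wide; open, the fingers measure 130 mm over their backs; the gripper's body (75 mm by 190 mm) begins 47 mm behind the grasp point.
Start: joints at [-1.365, 0.342, 1.524, -0, 1.275, -0.146], TCP at [180.931, -492.852, 292.241] pointing down, gripper open.
Joint ranges: [-2.53, 2.53], [-0.77, 2.02], [0.04, 2.7], [-1, 4.14], [0.28, 2.66], [-3.11, 3.11]. Speed limits (rad/s): [2.57, 2.57, 3.14, 3.14, 3.14, 3.14].

### API

Orientations are given as [roll, pitch, yaw] about the fixed x, y, z axes, in that order (R = Rz(yaw) Ry(pitch) Rx(roll)).
In Python, from plant import bot gives the robot as it stands.
- The arm moves only by the tool carry_out, never from a script. Its argument "deltas" is a list that holds one entry, the list of rows, each a list of 4 numbers: the shift along the tool's x, y, z in mm, then the turn about the tool's z in units of 5 degrees (1.0 is 5 degrees). A call has 1 to 20 rows; each row is the pose to reach, as a shift and turn from the pose commanded when the call began, along the tool's axes at that moment; what a row does not reach only later rows make up. A row lasts 1/10 s, in which the tool goes at most 50 mm and 8.59 degrees, less where a joint would pass 70% of its speed; a pose out of reach is approached as far as the arm can. A call with a gripper value outside its range is refused whole. "fingers" is the finger opening in mm, from 0 to 91.8, set as the call begins (left out, the last holds). The fingers move at their own pace and stop on an object; the grip force is fixed at half the most. Time passes only in rows, so rows that repeat a pose let the fingers close. It gives the time, the measured TCP pose, the force and the opening at its end, in the units of the state.
- bot.get_obs(): the state, without advancing time (a new reading comes with each control period).
- bot.capture(name): name is "side" or "top"; returns (picture, depth): 384x512x3 uint8, blue, green, red; 384x512 float32, mm along the optical axis (not along the pixel's ray), 0 where there is no reading.
- bot.camera_model(name): a dict with "K" (3x3 intrinsics, pixels), "distortion" ([k1, k2, p1, p2, k3] as OpenCV has them; the pictures are not rectified), "camera_from_world" (4x4, takes a point from world to camera coordinates). Camera axes: x right, y down, z forward; pixel columns grow to the right and rows downward; lengths in mm; the calibration is good to about 2 mm. A picture is of the moment at which its call begins. camera_model takes no time and is no camera call.
- bot.close_job(): hands the job in, once; it reports no verdict.
The state is a dict: "time": time; "joint_positions": joint angles; "dq": joint speeds; "tau": joint torques, N m; "tool_pos": TCP position; "tcp_rot": TCP orientation; "contact_force": force on the tool from outside, world axes, zero at the start; "moment": the same for the moment, N m; "grip_width": finger opening in mm.
Only numpy, scipy, OpenCV 4.12 (cv2) and the standard library are available. Lean on these libraries where they do the work, as an engineer would, in place of code of your own. Each camera call takes 0.05 s, during which the arm holds its last target. There are 200 camera calls.

## Working session

There is one attempt and no reset: what is moved stays moved. The work goes in short steps, Python scripts to look and compute and a tool call to move; the robot and the scene stay as the last step left them, time stands still between calls to the robot, and variables do not carry over. Pictures are saved under pics/ and viewed, about 8 in all and at most 12, crops included, and the job is handed in when it is done.

Besides the shell and the picture viewer there is one more tool, called after "Call:" by a JSON object that holds its "op" and its "data". carry_out: Moves the arm, as the interface text tells. Its arguments: {"type":"object","properties":{"deltas":{"type":"array","items":{"type":"array","items":{"type":"array","items":{"type":"number"}}}},"fingers":{"type":"number"}},"required":["deltas"]}

```bash
mkdir -p pics; ls
python3 - <<'E'
from plant import bot
import cv2
s=bot.get_obs();print(s)
for n in("top","side"):
    p,d=bot.capture(n);cv2.imwrite(f"pics/{n}0.png",p);m=bot.camera_model(n);print(n,m)
E
```

```text
pics
{'time': 0.0, 'joint_positions': array([-1.36500352e+00,  3.42757088e-01,  1.52505924e+00,  3.78591703e-05,
        1.27542234e+00, -1.45999644e-01]), 'dq': array([ 0.00049354,  0.00068038,  0.00052171, -0.00119013, -0.00055041,
       -0.00205603]), 'tau': array([ 1.15057514e-04, -4.31246710e+01, -2.44215059e+01,  7.18762306e-02,
        5.59891749e-02, -1.41873629e-04]), 'tool_pos': array([ 180.86731706, -492.51303621,  291.51232529]), 'tcp_rot': array([-3.13996942e+00, -2.75279934e-04,  3.51781176e-01]), 'contact_force': array([ 0.4702064 , -0.43229353,  0.11414665]), 'moment': array([ 0.03859556, -0.00085405, -0.05057266]), 'grip_width': 92.1360123672915}
top {'K': array([[401.72034895,   0.        , 254.46601174],
       [  0.        , 401.72034895, 189.71181865],
       [  0.        ,   0.        ,   1.        ]]), 'distortion': array([-0.04651578,  0.        ,  0.        ,  0.        ,  0.        ]), 'camera_from_world': array([[ 2.01633980e-02, -9.99296351e-01,  3.16265736e-02,
        -4.90498482e+01],
       [-9.80873607e-01, -2.58972165e-02, -1.92915272e-01,
         5.89621636e+02],
       [ 1.93598568e-01, -2.71318439e-02, -9.80705592e-01,
         6.91774102e+02],
       [ 0.00000000e+00,  0.00000000e+00,  0.00000000e+00,
         1.00000000e+00]])}
side {'K': array([[366.65490163,   0.        , 245.55136878],
       [  0.        , 366.65490163, 190.64532363],
       [  0.        ,   0.        ,   1.        ]]), 'distortion': array([-0.05556319,  0.        ,  0.        ,  0.        ,  0.        ]), 'camera_from_world': array([[ 8.31659188e-01, -5.55107165e-01,  1.41078371e-02,
        -5.14836687e+02],
       [-2.58805294e-01, -4.09968906e-01, -8.74611523e-01,
         1.75742354e+02],
       [ 4.91286897e-01,  7.23727526e-01, -4.84619080e-01,
         3.77963672e+02],
       [ 0.00000000e+00,  0.00000000e+00,  0.00000000e+00,
         1.00000000e+00]])}
```

View pics/top0.png

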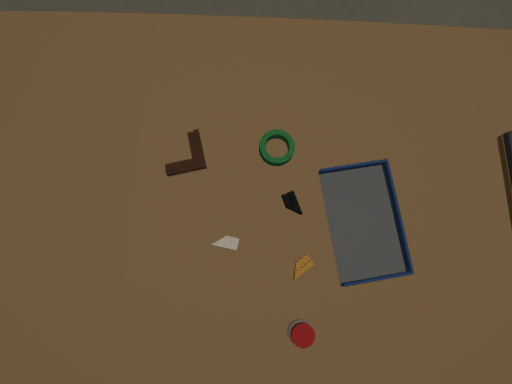

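View pics/side0.png

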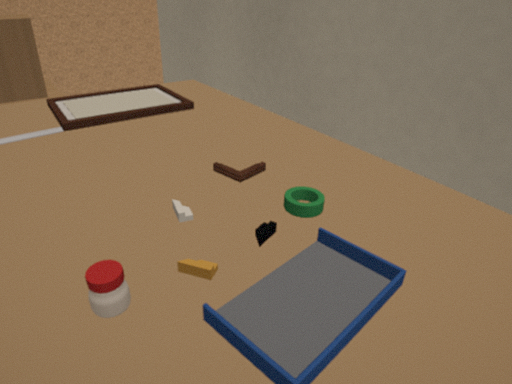

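The top view shows gold at (302,267), black (292,203), white (226,243), tape (277,147), jar (303,335), corner (190,157), and the tray at about (320–410,160–285) with its mouth to the left (world +y). The side view shows the same layout, all in clear sight.

```bash
cat > h.py <<'E'
import cv2, numpy as np
from plant import bot
def model(n):
    m=bot.camera_model(n); return m["K"],np.array(m["distortion"]),np.array(m["camera_from_world"])
def rays(n,uv):
    K,D,T=model(n); p=cv2.undistortPoints(np.float64(uv).reshape(-1,1,2),K,D)[:,0]
    R=T[:3,:3]; return -R.T@T[:3,3], np.c_[p,np.ones(len(p))]@R
def plane(n,uv,z):
    c,r=rays(n,uv); return c+r*((z-c[2])/r[:,2])[:,None]
def depthpts(n,uv,d):
    c,r=rays(n,uv); return c+r*d[:,None]
def tri(uv1,uv2):
    c1,r1=rays("top",[uv1]);c2,r2=rays("side",[uv2]);r1,r2=r1[0],r2[0]
    s=np.linalg.lstsq(np.c_[r1,-r2],c2-c1,rcond=None)[0]
    a,b=c1+s[0]*r1,c2+s[1]*r2; return (a+b)/2,np.linalg.norm(a-b)
def masks(p):
    h=cv2.cvtColor(p,cv2.COLOR_BGR2HSV).astype(int);H,S,V=h[...,0],h[...,1],h[...,2]
    return dict(gold=(H>14)&(H<30)&(S>150)&(V>135),black=(V<32),white=(S<70)&(V>130),
     blue=(H>100)&(H<130)&(S>130)&(V>50),green=(H>50)&(H<85)&(S>120),red=((H<6)|(H>174))&(S>190)&(V>90),
     wood=(V<75)&(V>32)&(S>90)&((H<14)|(H>170)))
def blobs(m,lo=40):
    n,l,s,c=cv2.connectedComponentsWithStats(m.astype(np.uint8))
    return sorted([(s[i,4],c[i].round(1),l==i) for i in range(1,n) if s[i,4]>=lo],key=lambda t:-t[0])
E
python3 - <<'E'
from h import *
for n in("top","side"):
    p,d=bot.capture(n); np.savez(f"c_{n}",p=p,d=d)
    for k,m in masks(p).items():
        for a,c,b in blobs(m)[:3]:
            v,u=np.nonzero(b&(d>0)); P=depthpts(n,np.c_[u,v],d[v,u])
            print(n,k,a,c,"mean",P.mean(0).round(0),"z",np.percentile(P[:,2],[5,50,95]).round(0))
            if n=="top" and k in("gold","black","white"):
                q=cv2.approxPolyDP(cv2.findContours(b.astype(np.uint8),0,1)[0][0],2.5,True)[:,0]
                print(q.tolist(),plane(n,q,14)[:,:2].round(0).tolist())
            if n=="top" and k=="blue" and a>200:
                q=cv2.minAreaRect(P[P[:,2]>18][:,:2].astype(np.float32));print("tray",q,cv2.boxPoints(q).round(0).tolist())
E
```

```text
top gold 217 [302.8 265.3] mean [ 454. -132.   14.] z [ 8. 15. 19.]
[[307, 255], [296, 263], [295, 278], [313, 264], [311, 260], [307, 261]] [[474.0, -141.0], [458.0, -119.0], [430.0, -117.0], [457.0, -152.0], [464.0, -148.0], [462.0, -140.0]]
top black 236 [291.2 202.1] mean [ 576. -110.   13.] z [ 7. 12. 19.]
[[282, 196], [286, 207], [301, 213], [293, 192]] [[588.0, -91.0], [566.0, -99.0], [555.0, -129.0], [597.0, -113.0]]
top black 185 [508.1 153.7] mean [ 686. -557.   29.] z [23. 28. 36.]
[[506, 133], [504, 141], [511, 183], [511, 156]] [[736.0, -568.0], [718.0, -562.0], [628.0, -567.0], [686.0, -574.0]]
top white 235 [227.5 242.3] mean [495.  13.  14.] z [ 8. 16. 19.]
[[212, 244], [236, 249], [238, 238], [225, 236]] [[491.0, 43.0], [482.0, -3.0], [503.0, -7.0], [507.0, 19.0]]
top blue 599 [380.5 220.7] mean [ 544. -284.   23.] z [19. 24. 26.]
tray ((542.6282958984375, -256.06072998046875), (228.50526428222656, 138.86434936523438), 10.447572708129883) [[418.0, -208.0], [443.0, -345.0], [668.0, -304.0], [642.0, -167.0]]
top green 594 [276.1 147. ] mean [687. -78.  21.] z [ 8. 24. 26.]
top red 295 [302.8 335.5] mean [ 331. -126.   55.] z [53. 55. 57.]
top wood 780 [189.  157.3] mean [662.  96.  13.] z [ 7. 12. 19.]
side gold 231 [199.4 263.8] mean [ 454. -133.   15.] z [ 9. 17. 18.]
side black 266 [264.9 231.5] mean [ 577. -117.   13.] z [ 4. 14. 18.]
side white 2028 [113.7 102.8] mean [587. 718.  18.] z [15. 18. 20.]
side white 1714 [376.5 135.1] mean [1269.  210.  -64.] z [-128.  -69.   19.]
side white 807 [111.6 300.5] mean [ 333. -144.   22.] z [ 6. 24. 34.]
side blue 4159 [314.9 317.4] mean [ 532. -286.   17.] z [ 5. 19. 25.]
side green 892 [303.6 201.6] mean [685. -85.  17.] z [ 4. 18. 25.]
side red 615 [104.9 276.8] mean [ 333. -134.   52.] z [43. 54. 55.]
side wood 1304 [118.  110.7] mean [576. 630.  17.] z [ 5. 20. 25.]
side wood 317 [238.9 171.8] mean [660.  87.   9.] z [ 2.  9. 17.]
```

```bash
cat >> h.py <<'E'
C=np.array([542.6,-256.1]);A=np.deg2rad(10.45);EX=np.array([np.cos(A),np.sin(A)]);EY=np.array([-EX[1],EX[0]])
def t2w(x,y): return C+x*EX+y*EY
def w2t(P): d=np.asarray(P)[...,:2]-C; return np.stack([d@EX,d@EY],-1)
def delta(x,y,z,yaw=np.pi/2+A):
    s=bot.get_obs();p=s["tool_pos"];r=s["tcp_rot"][2];w=np.array([*t2w(x,y),z])-p
    tx=np.array([np.cos(r),np.sin(r),0]);ty=np.array([np.sin(r),-np.cos(r),0])
    print("d",(w@tx).round(1),(w@ty).round(1),(-w[2]).round(1),"turn units",(-np.rad2deg((yaw-r+np.pi)%(2*np.pi)-np.pi)/5).round(2))
E
python3 - <<'E'
from h import *
L=dict(gold=((302.8,265.3),(199.4,263.8)),black=((291.2,202.1),(264.9,231.5)),white=((227.5,242.3),(182,211)),red=((302.8,335.5),(104.9,276.8)))
for k,v in L.items():
    P,e=tri(*v);print(k,P.round(0),e.round(1),w2t(P).round(0))
c=np.load("c_top.npz")
for k in("gold","black","white","green","red","wood"):
    b=blobs(masks(c["p"])[k])[0][2];v,u=np.nonzero(b);P=depthpts("top",np.c_[u,v],c["d"][v,u])
    T=w2t(P);r=cv2.minAreaRect(P[:,:2].astype(np.float32));print(k,T.mean(0).round(0),T.min(0).round(0),T.max(0).round(0),"rect",np.round(r[1]))
delta(-68,205,292.2)
E
```

```text
gold [ 454. -132.   14.] 0.8 [-64. 138.]
black [ 579. -111.    8.] 3.8 [ 62. 136.]
white [496.  13.   8.] 1.6 [  3. 273.]
red [ 332. -128.   47.] 4.1 [-184.  164.]
gold [-65. 138.] [-86. 118.] [-46. 255.] rect [ 38. 136.]
black [ 59. 139.] [-52. 123.] [ 79. 255.] rect [ 49. 179.]
white [  2. 274.] [-52. 252.] [ 15. 303.] rect [73. 41.]
green [173. 149.] [-52. 114.] [209. 255.] rect [ 68. 283.]
red [-184.  167.] [-203.  147.] [-52. 255.] rect [178.  37.]
wood [180. 324.] [-52. 255.] [237. 374.] rect [294.  85.]
d 388.6 -311.0 -0.4 turn units -16.06
```

Heights (8–18 mm), sizes and both views agree. Moving above the gold's rear side with the fingers closed.

Call:
{"op": "carry_out", "data": {"deltas": [[[19.4,-15.6,0,-0.8],[38.9,-31.1,0,-1.61],[58.3,-46.7,0,-2.41],[77.7,-62.2,0,-3.21],[97.2,-77.8,0,-4.02],[116.6,-93.3,0,-4.82],[136,-108.9,0,-5.62],[155.4,-124.4,0,-6.42],[174.9,-140,0,-7.23],[194.3,-155.5,0,-8.03],[213.7,-171,0,-8.83],[233.2,-186.6,0,-9.64],[252.6,-202.2,0,-10.44],[272,-217.7,0,-11.24],[291.5,-233.3,0,-12.05],[311,-248.8,0,-12.85],[330,-264.4,0,-13.65],[350,-280,0,-14.45],[369,-295.5,0,-15.26],[388.6,-311,0,-16.06]]], "fingers": 0}}

```text
time: 2.2
tool_pos: [438.9, -66.0, 292.1]
tcp_rot: [-3.141, 0.0, 1.756]
contact_force: [0.6, -0.1, 0.5]
grip_width: 0.5
```

Run:
```python
from h import *
s=bot.get_obs();print(s["time"],s["tool_pos"],s["tcp_rot"],s["grip_width"],s["joint_positions"].round(2))
delta(-68,205,70)
```

```text
2.2 [438.89082602 -65.99521852 292.14339218] [-3.14141247e+00  2.23822735e-05  1.75626522e+00] 0.5196246264961095 [-0.32  0.19  1.73 -0.    1.22 -0.51]
d -0.8 -0.5 222.1 turn units 0.04
```

Call:
{"op": "carry_out", "data": {"deltas": [[[0,0,20,0],[0,0,45,0],[0,0,70,0],[0,0,95,0],[0,0,120,0],[0,0,145,0],[0,0,170,0],[0,0,190,0],[0,0,205,0],[0,0,215,0],[0,0,221,0],[0,0,222,0],[0,0,222,0]]]}}

```text
time: 3.5
tool_pos: [438.8, -67.1, 70.5]
tcp_rot: [3.141, 0.0, 1.753]
contact_force: [0.4, 0.6, 0.1]
grip_width: -0.0
```

Call:
{"op": "carry_out", "data": {"deltas": [[[-5,0,0,0],[-12,0,0,0],[-20,0,0,0],[-28,0,0,0],[-36,0,0,0],[-44,0,0,0],[-52,0,0,0],[-60,0,0,0],[-68,0,0,0],[-76,0,0,0],[-84,0,0,0],[-92,0,0,0],[-100,0,0,0],[-108,0,0,0],[-115,0,0,0],[-120,0,0,0],[-120,0,0,0]]]}}

```text
time: 5.2
tool_pos: [460.6, -185.7, 70.2]
tcp_rot: [3.141, 0.0, 1.753]
contact_force: [-1.2, -0.5, 0.3]
grip_width: 0.7
```

```bash
cat > look.py <<'E'
import sys
from h import *
print("tool",w2t(bot.get_obs()["tool_pos"]).round(0))
for n in("top","side"):
    p,d=bot.capture(n); cv2.imwrite(f"pics/{n}_{sys.argv[1]}.png",p)
    for k in("gold","black","white","green","red","wood"):
        for a,c,b in blobs(masks(p)[k],60)[:3]:
            v,u=np.nonzero(b&(d>0));P=depthpts(n,np.c_[u,v],d[v,u]);T=w2t(P);m=T.mean(0)
            if np.abs(m).max()<400 and P[:,2].mean()<60: print(n,k,a,m.round(0),np.percentile(T,2,0).round(0),np.percentile(T,98,0).round(0),"z",P[:,2].max().round(0))
E
python3 look.py 1; python3 -c "
import cv2,numpy as np
a=cv2.imread('pics/top_1.png')[100:384,150:450];b=cv2.imread('pics/side_1.png')[100:384,80:430];cv2.imwrite('pics/v1.png',np.hstack([a,b]))"
```

```text
tool [-68.  84.]
top black 230 [ 60. 138.] [ 38. 125.] [ 78. 152.] z 20.0
top black 181 [  86. -322.] [  33. -328.] [ 128. -316.] z 37.0
top white 237 [  2. 273.] [-12. 254.] [ 13. 298.] z 21.0
top green 594 [174. 149.] [141. 117.] [206. 181.] z 28.0
top wood 772 [182. 325.] [154. 297.] [233. 371.] z 22.0
side gold 627 [-68.  57.] [-87.  40.] [-45.  72.] z 18.0
side black 63 [ 56. 133.] [ 43. 128.] [ 67. 145.] z 18.0
side green 719 [176. 141.] [146. 112.] [205. 175.] z 112.0
side red 231 [-186.  150.] [-203.  144.] [-164.  162.] z 55.0
```

View pics/v1.png

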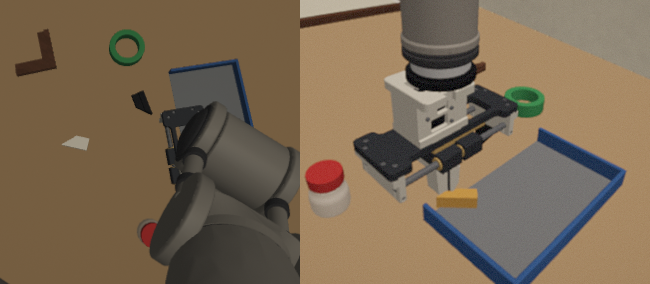

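The gripper is behind the gold, which sits flush at tray (-68, 57), and nothing else has moved. Pushing on.

Call:
{"op": "carry_out", "data": {"deltas": [[[-4,0,0,0],[-10,0,0,0],[-17,0,0,0],[-24,0,0,0],[-31,0,0,0],[-38,0,0,0],[-45,0,0,0],[-52,0,0,0],[-58,0,0,0],[-63,0,0,0],[-66,0,0,0],[-68,0,0,0],[-68,0,0,0],[-64,0,0,0],[-56,0,0,0],[-56,0,-10,0],[-56,0,-30,0],[-56,0,-50,0],[-56,0,-60,0],[-56,0,-60,0]]]}}

```text
time: 7.3
tool_pos: [471.2, -240.4, 132.0]
tcp_rot: [3.139, 0.003, 1.754]
contact_force: [-0.1, 0.5, -1.0]
grip_width: 0.8
```

```bash
python3 look.py 2; python3 -c "
from h import *
delta(61,205,130)"
```

```text
tool [-67.  28.]
top black 227 [ 60. 138.] [ 38. 125.] [ 78. 152.] z 21.0
top black 177 [  86. -322.] [  33. -328.] [ 127. -315.] z 37.0
top white 237 [  2. 274.] [-12. 254.] [ 13. 298.] z 20.0
top green 595 [174. 149.] [141. 117.] [206. 181.] z 28.0
top red 246 [-183.  165.] [-200.  149.] [-165.  184.] z 58.0
top wood 769 [182. 325.] [155. 297.] [233. 371.] z 21.0
side gold 767 [-67. -10.] [-87. -27.] [-44.   4.] z 19.0
side red 230 [-187.  149.] [-202.  144.] [-167.  162.] z 56.0
d 175.9 129.2 0.1 turn units 0.0
```

Call:
{"op": "carry_out", "data": {"deltas": [[[8,6,0,0],[25,18,0,0],[44,32,0,0],[63,46,0,0],[82,60,0,0],[101,74,0,0],[120,88,0,0],[138,101,0,0],[154,113,0,0],[167,122,0,0],[176,129,0,0],[176,129,10,0],[176,129,25,0],[176,129,40,0],[176,129,52,0],[176,129,59,0],[176,129,60,0],[176,129,60,0]]]}}

```text
time: 9.2
tool_pos: [565.5, -43.8, 70.2]
tcp_rot: [-3.142, 0.0, 1.753]
contact_force: [-0.7, -0.2, -0.4]
grip_width: 0.6
```

Call:
{"op": "carry_out", "data": {"deltas": [[[-5,0,0,0],[-12,0,0,0],[-20,0,0,0],[-28,0,0,0],[-36,0,0,0],[-44,0,0,0],[-52,0,0,0],[-60,0,0,0],[-68,0,0,0],[-76,0,0,0],[-84,0,0,0],[-92,0,0,0],[-100,0,0,0],[-108,0,0,0],[-115,0,0,0],[-120,0,0,0],[-120,0,0,0]]]}}

```text
time: 10.9
tool_pos: [587.3, -162.4, 70.2]
tcp_rot: [3.141, 0.0, 1.753]
contact_force: [0.3, 0.0, 0.3]
grip_width: -0.3
```

```bash
python3 look.py 3; python3 -c "
import cv2,numpy as np
a=cv2.imread('pics/top_3.png')[100:384,150:450];b=cv2.imread('pics/side_3.png')[100:384,80:430];cv2.imwrite('pics/v3.png',np.hstack([a,b]))"
```

```text
tool [61. 84.]
top white 240 [  2. 273.] [-12. 254.] [ 13. 298.] z 21.0
top green 593 [174. 149.] [141. 116.] [206. 181.] z 28.0
top wood 764 [181. 325.] [154. 297.] [233. 371.] z 21.0
side gold 432 [-63.  -9.] [-85. -27.] [-42.   5.] z 19.0
side black 339 [56. 54.] [33. 48.] [78. 70.] z 19.0
side red 399 [-184.  154.] [-202.  144.] [-165.  177.] z 56.0
side wood 203 [167. 323.] [155. 294.] [207. 370.] z 18.0
```

View pics/v3.png

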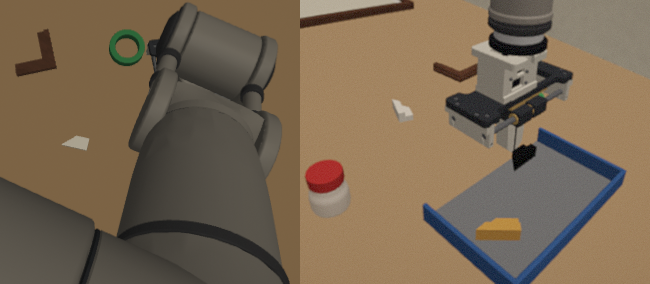

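The black piece sits in front of the closed fingers at about tray (57, 58), and the gold is inside. Pushing on.

Call:
{"op": "carry_out", "data": {"deltas": [[[-4,0,0,0],[-10,0,0,0],[-17,0,0,0],[-24,0,0,0],[-31,0,0,0],[-38,0,0,0],[-45,0,0,0],[-52,0,0,0],[-58,0,0,0],[-63,0,0,0],[-66,0,0,0],[-68,0,0,0],[-68,0,0,0],[-64,0,0,0],[-56,0,0,0],[-56,0,-10,0],[-56,0,-30,0],[-56,0,-50,0],[-56,0,-60,0],[-56,0,-60,0]]]}}

```text
time: 13.0
tool_pos: [598.2, -216.8, 132.4]
tcp_rot: [3.139, 0.002, 1.754]
contact_force: [-0.5, -0.3, 0.3]
grip_width: 0.4
```

```bash
python3 look.py 4; python3 -c "
from h import *
delta(3,335,130)"
```

```text
tool [62. 29.]
top black 154 [  83. -322.] [  32. -328.] [ 125. -315.] z 36.0
top white 240 [  2. 273.] [-12. 254.] [ 13. 298.] z 21.0
top green 593 [174. 149.] [141. 117.] [206. 181.] z 29.0
top red 119 [-192.  164.] [-202.  148.] [-182.  185.] z 58.0
top wood 763 [181. 325.] [154. 298.] [232. 371.] z 21.0
side gold 442 [-64.  -9.] [-85. -26.] [-42.   5.] z 19.0
side black 409 [ 56. -11.] [ 33. -18.] [79.  4.] z 19.0
side white 953 [-187.  149.] [-205.  141.] [-162.  167.] z 38.0
side red 395 [-185.  155.] [-202.  144.] [-168.  178.] z 56.0
side wood 221 [172. 320.] [156. 294.] [222. 369.] z 173.0
d 305.9 -57.7 -0.0 turn units 0.0
```

Call:
{"op": "carry_out", "data": {"deltas": [[[8,-2,0,0],[30,-6,0,0],[58,-11,0,0],[86,-16,0,0],[114,-21,0,0],[142,-27,0,0],[170,-32,0,0],[198,-37,0,0],[226,-43,0,0],[254,-48,0,0],[280,-53,0,0],[298,-56,0,0],[306,-58,0,0],[306,-58,10,0],[306,-58,25,0],[306,-58,40,0],[306,-58,52,0],[306,-58,59,0],[306,-58,60,0],[306,-58,60,0]]], "fingers": 14}}

```text
time: 15.1
tool_pos: [484.9, 73.5, 70.1]
tcp_rot: [-3.141, 0.0, 1.753]
contact_force: [0.5, 0.5, -0.2]
grip_width: 14.1
```

Call:
{"op": "carry_out", "data": {"deltas": [[[-5,0,0,0],[-11,0,0,0],[-17,0,0,0],[-23,0,0,0],[-29,0,0,0],[-35,0,0,0],[-41,0,0,0],[-47,0,0,0],[-54,0,0,0],[-61,0,0,0],[-68,0,0,0],[-74,0,0,0],[-78,0,0,0],[-80,0,0,0]]]}}

```text
time: 16.5
tool_pos: [499.4, -5.4, 70.2]
tcp_rot: [3.142, 0.0, 1.753]
contact_force: [-0.9, 1.0, -0.8]
grip_width: 13.8
```

```bash
python3 look.py 5; python3 -c "
import cv2,numpy as np
a=cv2.imread('pics/top_5.png')[100:384,150:450];b=cv2.imread('pics/side_5.png')[100:384,80:430];cv2.imwrite('pics/v5.png',np.hstack([a,b]))"
```

```text
tool [  3. 254.]
top gold 107 [-68. -10.] [-85. -25.] [-52.   5.] z 21.0
top gold 89 [-56.  -6.] [-69. -17.] [-44.   5.] z 13.0
top black 247 [57. -6.] [ 33. -16.] [76.  6.] z 20.0
top black 174 [  86. -322.] [  33. -328.] [ 128. -316.] z 36.0
top green 595 [174. 149.] [141. 117.] [206. 181.] z 28.0
top red 234 [-186.  166.] [-201.  148.] [-166.  183.] z 59.0
top wood 769 [181. 325.] [154. 297.] [233. 371.] z 21.0
side gold 418 [-63.  -9.] [-85. -25.] [-42.   5.] z 19.0
side black 406 [ 56. -11.] [ 33. -18.] [78.  4.] z 18.0
side green 891 [170. 142.] [143. 112.] [204. 174.] z 26.0
side red 454 [-185.  156.] [-202.  144.] [-165.  178.] z 56.0
side wood 190 [186. 304.] [158. 294.] [234. 337.] z 17.0
```

View pics/v5.png

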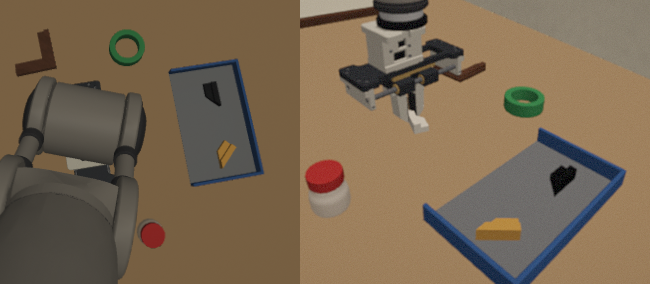

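The white piece is nested with its tip between the fingers and is being pushed straight; gold and black lie inside the tray. Going on.

Call:
{"op": "carry_out", "data": {"deltas": [[[-4,0,0,0],[-10,0,0,0],[-17,-1,0,0],[-24,-1,0,0],[-31,-2,0,0],[-38,-2,0,0],[-45,-2,0,0],[-52,-3,0,0],[-59,-3,0,0],[-66,-4,0,0],[-73,-4,0,0],[-80,-4,0,0],[-87,-5,0,0],[-94,-5,0,0],[-101,-6,0,0],[-108,-6,0,0],[-115,-6,0,0],[-122,-7,0,0],[-127,-7,0,0],[-130,-7,0,0]]]}}

```text
time: 18.6
tool_pos: [516.1, -134.6, 70.2]
tcp_rot: [3.142, 0.0, 1.753]
contact_force: [-0.1, 0.6, -0.7]
grip_width: 13.6
```

```bash
python3 look.py 6 | grep -v wood; python3 -c "
import cv2,numpy as np
cv2.imwrite('pics/v6.png',cv2.resize(cv2.imread('pics/side_6.png')[150:384,80:430],None,fx=2,fy=2))"
```

```text
tool [ -4. 124.]
top black 180 [  86. -322.] [  33. -328.] [ 127. -315.] z 37.0
top green 592 [174. 149.] [141. 116.] [206. 181.] z 28.0
side gold 437 [-64.  -9.] [-86. -26.] [-42.   5.] z 19.0
side black 413 [ 56. -11.] [ 33. -18.] [78.  4.] z 19.0
side green 629 [172. 134.] [143. 112.] [205. 164.] z 26.0
side red 338 [-187.  156.] [-202.  144.] [-168.  181.] z 56.0
```

View pics/v6.png

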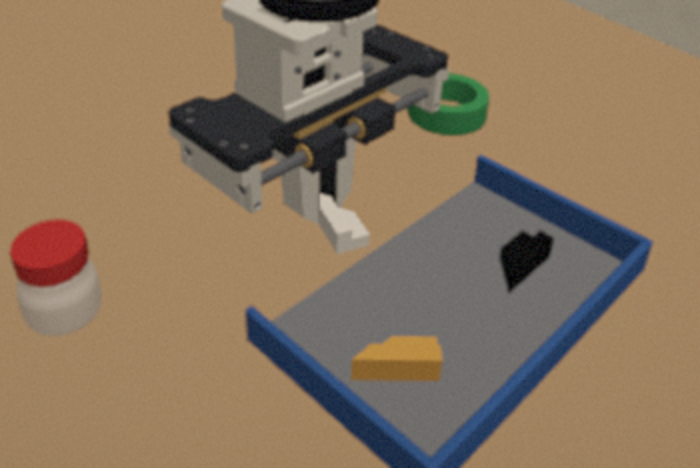

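The white piece is still nested, right at the mouth and pointing straight in. Final push, then open slightly and back off.

Call:
{"op": "carry_out", "data": {"deltas": [[[-4,0,0,0],[-10,0,0,0],[-17,0,0,0],[-24,0,0,0],[-31,0,0,0],[-38,0,0,0],[-45,0,0,0],[-52,0,0,0],[-59,0,0,0],[-66,0,0,0],[-73,0,0,0],[-80,0,0,0],[-87,0,0,0],[-93,0,0,0],[-98,0,0,0],[-102,0,0,0],[-104,0,0,0],[-104,0,0,0]]]}}

```text
time: 20.5
tool_pos: [534.9, -236.5, 70.2]
tcp_rot: [3.142, 0.0, 1.753]
contact_force: [-0.6, -0.2, 0.3]
grip_width: 14.1
```

Call:
{"op": "carry_out", "data": {"deltas": [[[0,0,0,0],[0,0,0,0],[0,0,0,0],[0,0,0,0],[4,0,0,0],[12,0,0,0],[22,0,0,0],[34,0,0,0],[36,0,-8,0],[36,0,-25,0],[36,0,-50,0],[36,0,-80,0],[36,0,-110,0],[36,0,-130,0],[36,0,-130,0]]], "fingers": 22}}

```text
time: 22.0
tool_pos: [529.7, -201.4, 204.0]
tcp_rot: [3.136, 0.005, 1.754]
contact_force: [0.3, -0.7, -0.3]
grip_width: 22.0
```

Call:
{"op": "carry_out", "data": {"deltas": [[[15,0,0,0],[40,0,0,0],[70,0,0,0],[100,0,0,0],[130,0,0,0],[160,0,0,0],[190,0,0,0],[220,0,0,0],[245,0,0,0],[260,0,0,0],[260,0,0,0]]]}}

```text
time: 23.1
tool_pos: [479.4, 57.0, 198.9]
tcp_rot: [-3.138, -0.001, 1.756]
contact_force: [-0.0, -1.3, -0.5]
grip_width: 22.1
```

```bash
python3 look.py 7; python3 -c "
import cv2,numpy as np
a=cv2.imread('pics/top_7.png')[100:384,150:450];b=cv2.imread('pics/side_7.png')[100:384,80:430];cv2.imwrite('pics/v7.png',np.hstack([a,b]))"
```

```text
tool [ -5. 319.]
top gold 108 [-68. -10.] [-85. -25.] [-52.   5.] z 21.0
top gold 90 [-56.  -6.] [-69. -17.] [-44.   5.] z 13.0
top black 247 [57. -6.] [ 33. -16.] [76.  6.] z 21.0
top black 175 [  86. -322.] [  33. -329.] [ 128. -316.] z 37.0
top white 214 [-7. -3.] [-21. -25.] [ 5. 22.] z 21.0
top green 594 [174. 149.] [141. 116.] [207. 181.] z 28.0
top red 235 [-187.  166.] [-202.  149.] [-169.  185.] z 58.0
top wood 772 [181. 325.] [154. 297.] [233. 371.] z 22.0
side gold 413 [-63.  -9.] [-84. -26.] [-42.   5.] z 19.0
side black 414 [ 56. -11.] [ 33. -18.] [78.  4.] z 18.0
side white 896 [-186.  149.] [-204.  142.] [-163.  165.] z 37.0
side green 892 [170. 142.] [142. 112.] [204. 175.] z 26.0
side red 534 [-185.  157.] [-202.  144.] [-165.  180.] z 56.0
side wood 295 [177. 317.] [156. 294.] [235. 369.] z 18.0
```

View pics/v7.png

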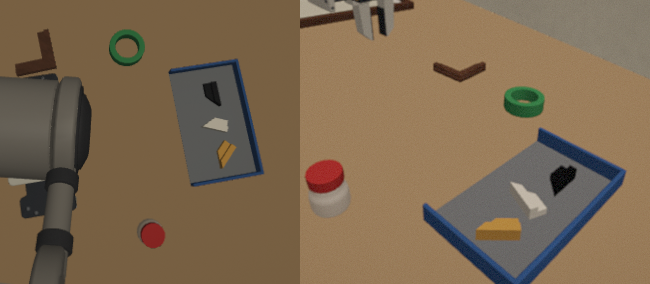

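All three offcuts lie flat inside the tray, and the bystanders are in place. Handing in.

```bash
python3 -c "
from plant import bot
print(bot.close_job())"
```

```text
the job is handed in; nothing more can be done
None
```

The gold, black and off-white offcuts are all inside the tray, and I handed the job in at about 23 s of the 64 s allowed. I pushed gold and black with closed fingers, and white with its tip nested between slightly open fingers. None was lifted.

**Offcuts:** in the last pictures they lie flat with centres at tray (x, y) of about (-65, -9), (57, -8) and (-7, -3) mm. No part reaches past about y = 22–25 mm, and the open edge is at y = 70.

**Bystanders:** the corner sample, tape roll and screw jar read within about 3 mm of where they started. That is within measurement noise, and the gripper was well clear of them.

**Forces:** the readings at the end of each move stayed under 2 N.

**Disagreements:** the two views differed by a few mm (4 mm at most when matched point to point). I put that down to each camera seeing different faces. No check failed.

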